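# Complete the beaker pair in the serving caddy and hold it up level

## Robot

A 7-joint arm with a two-finger parallel gripper is mounted at the origin on the work surface. World frame = base frame: x ahead of the robot, y to its left, z up, the work surface at z = 0. Lengths are in m, angles in rad, forces in N, time in s.
With the tool pointing down it reaches from about 0.425 to 0.925 m from the base axis. Payload 6.8 kg.
Tool frame: the origin (TCP) lies on the centre line of the jaws, within the pads' length; the fingertips stand 17 mm ahead of it and the grasp point (between the pads) lies 2 mm behind it; z points along the fingers, x is the direction in which the jaws open and shut, and the axes are right-handed (so a half turn about z gives the same grasp; the last joint's range is limited). The gripper opens to 85 mm and grips with 20 to 120 N. Pads are 22 mm wide; open, the fingers measure 114 mm over their backs; the gripper's body (76 mm by 85 mm) begins 54 mm behind the grasp point. The pads swing forward as they close: fully open they stand 13 mm farther back than shut.
Start: joints at [1.141, 0.477, 0.022, 1.555, -0.011, 1.109, -0.083], TCP at [0.213, -0.64, 0.248] pointing down, gripper open.
Joint ranges: [-2.96, 2.96], [-0.34, 2.1], [-1.41, 1.46], [0.24, 2.44], [-1.37, 4.51], [0.17, 1.92], [-2.96, 2.96]. Speed limits (rad/s): [2.39, 2.39, 3.14, 3.14, 3.14, 3.14, 3.14].

## Interface

Orientations are given as a rotation vector (axis times angle).
In Python, from bench import r gives the robot as it stands.
- The arm moves only by the tool arm_command, never from a script. Its argument "increments" is a list of rows, each a list of 3 entries, a list of its own where there are three numbers: the shift along the world's x, y, z in m, then the turn, a rotation vector about the world's x, y, z in rad, then the opening in per cent of the stroke, from 0 (shut) to 100 (fully open). A call has 1 to 10 rows; each row is the pose to reach, as a shift and turn from the pose commanded when the call began; what a row does not reach only later rows make up. A row lasts 1/10 s, in which the tool goes at most 50 mm and 8.59 degrees, less where a joint would pass 70% of its speed; a pose out of reach is approached as far as the arm can. A call with a gripper value outside its range is refused whole. The fingers move at their own pace and stop on an object; "newtons" is the grip in N (left out, the last holds). Time passes only in rows, so rows that repeat a pose let the fingers close. It gives the time, the measured TCP pose, the force and the opening at its end, in the units of the state.
- r.get_obs(): the state, without advancing time (a new reading comes with each control period).
- r.grab_frame(name): name is "side" or "top"; returns the picture (400x640x3 uint8, blue, green, red); there is no depth.
- r.camera_model(name): a dict with "camera_matrix" (3x3 intrinsics, pixels), "camera_from_world" (4x4, takes a point from world to camera coordinates). Camera axes: x right, y down, z forward; pixel columns grow to the right and rows downward; lengths in m; the calibration is good to about 2 mm. A picture is of the moment at which its call begins. camera_model takes no time and is no camera call.
- r.hand_in(): hands the job in, once; it reports no verdict.
The state is a dict: "clock": time; "joints": joint angles; "qvel": joint speeds; "tau": joint torques, N m; "tcp_pos": TCP position; "orientation": TCP orientation; "contact_force": force on the tool from outside, world axes, zero at the start; "moment": the same for the moment, N m; "grip_width": finger opening in m.
Only numpy, scipy, OpenCV 4.12 (cv2) and the standard library are available. Lean on these libraries where they do the work, as an engineer would, in place of code of your own. Each camera call takes 0.05 s, during which the arm holds its last target. There are 200 camera calls.

## Task

One of the two rings of the wooden serving caddy is empty: take the loose beaker of the same shape and height as the one already in the caddy, set it down gently, upright on the board inside the empty ring, and let go of it. Then lift the caddy by its wooden crossbar straight up, about ten centimetres clear of the bench, keep it level and still with both beakers standing in it, and finish while still holding it there. Leave the other pots where they stand.

Things in the scene. Friction and masses are not known exactly. Their poses are not given: they have to be found in the camera images.
- caddy: loose serving caddy for two beakers, 0.32 kg, at any yaw: wooden board 240 (its x) x 96 mm (its y) on feet, upper face 18 mm above the bench; a 10 mm steel stem in the middle carries a wooden crossbar; round each place, at x = +75 and -75 mm, a steel wire ring. Origin: on the bench under the board's middle; x points to the empty place, y runs along the crossbar, z up
- crossbar (a point): middle of the caddy's wooden crossbar, 175 mm above the caddy's origin. The bar is 86 mm long (along the caddy's y), 18 mm thick (along its x: the grasp width) and 28 mm tall. Rims of seated beakers are 72 mm lower than this point
- empty_seat (a point): centre of the empty ring's place, on the board's upper face (75 mm from the caddy's origin along its +x, 18 mm up). The ring round it is 4.4 mm wire on three short legs: 60 mm clear inside, 70 mm outside, top 22 mm above the board. A gripper that closes along the caddy's y passes beside the crossbar here
- full_seat (a point): centre of the other, equal ring's place, on the board's upper face (75 mm from the caddy's origin along its -x, 18 mm up), where the first beaker stands
- beaker: the loose beaker to load, glazed white-and-dark-blue: open, 85 mm high, slightly tapered from 48 mm across at the foot to 58 mm at the rim (round, 4 mm wall), about 0.16 kg; it stands upright on the bench. Origin: centre of its underside, z up
- beaker_in_caddy: its twin, of the same shape and size and about the same weight, already standing in the caddy's other ring. Origin: centre of its underside, z up
- tall_beaker: bystander, glazed white-and-dark-blue: a beaker of the same widths but 125 mm high. Origin: centre of its underside. The loose beaker, the tall beaker and the near footed jar stand apart from one another on the robot's left, any of them in any of the three spots
- footed_jar: bystander, glazed white-and-dark-blue: globe jar with foot and narrow neck, 72 mm wide, 98 mm high. Origin: centre of its underside
- footed_jar_far: bystander: another such footed jar, farther from the robot. Origin: centre of its underside
- lidded_bowl: bystander, glazed white-and-dark-blue: round bowl with a domed, knobbed lid, 116 mm wide, 111 mm high, near the far edge. Origin: centre of its underside
- tagine_dish: bystander, glazed white-and-dark-blue: small dish with a conical lid, 90 mm wide, 91 mm high, far left. Origin: centre of its underside
- clay_bowl: bystander: unglazed clay bowl of metal clips, 116 mm wide, 62 mm high, far right. Origin: centre of its underside
There are look-alikes about, which are no part of the job. Leave any pink look-alike of the beaker alone. What is shaped like the beaker_in_caddy but pink is not meant.

How it is judged:
On the way:
1. the loose beaker stands upright on the board inside the empty ring, let go, the first beaker still in its ring, the caddy standing on the bench (distance between beaker and empty_seat below 0.009 m and angle between the z axis of each of beaker, beaker_in_caddy and the z axis of caddy, either way round below 0.08 rad and distance between beaker_in_caddy and full_seat below 0.009 m and contact force between beaker and the fingers below 0.05 N and linear speed of beaker below 0.02 m/s and height (world z) of caddy below 0.005 m and angle between caddy's own z axis and vertical below 0.05 rad), for 0.2 s.
At the end, for the whole second after the job is handed in: Gripper holding the caddy: feet over 60 mm above the bench, within 200 mm of its start, level within 0.10 rad, still (0.02 m/s, 0.1 rad/s), touching no other pot; both beakers upright (0.08 rad) in their own rings, 9 mm from centre, untouched by the robot; other pots moved under 20 mm (height (world z) of caddy above 0.06 m and distance of caddy from where it was at the start of the episode below 0.2 m and angle between caddy's own z axis and vertical below 0.1 rad and linear speed of caddy below 0.02 m/s and angular speed of caddy below 0.1 rad/s and contact force between caddy and the fingers above 3 N and distance between beaker and empty_seat below 0.009 m and angle between the z axis of each of beaker, beaker_in_caddy and the z axis of caddy, either way round below 0.08 rad and distance between beaker_in_caddy and full_seat below 0.009 m and contact force between each of beaker, beaker_in_caddy and the arm below 0.5 N and contact force between caddy and tall_beaker below 0.1 N and contact force between caddy and footed_jar below 0.1 N and contact force between caddy and footed_jar_far below 0.1 N and contact force between caddy and lidded_bowl below 0.1 N and contact force between caddy and tagine_dish below 0.1 N and contact force between caddy and clay_bowl below 0.1 N and distance of each of tall_beaker, footed_jar, footed_jar_far, lidded_bowl, tagine_dish, clay_bowl from where it was at the start of the episode below 0.02 m); the arm keeps its last pose, push and grip.
It fails at once if another pot is pushed from its place (20 mm) (distance of any of tall_beaker, footed_jar, footed_jar_far, lidded_bowl, tagine_dish, clay_bowl from where it was at the start of the episode above 0.02 m).
It fails at once if the beaker is let fall (from more than about 8 mm) (contact force between each of beaker, caddy and the fingers below 0.05 N and linear speed of beaker above 0.4 m/s).
It fails at once if the caddy is tipped by more than 0.25 rad (angle between caddy's own z axis and vertical above 0.25 rad).
It also fails if it takes over 51 s, if anything falls off the work surface, if the arm or the gripper's body presses on something with over 40 N, if the wrist force passes 120 N, or if a joint passes its speed limit or range.

## Working session

There is one attempt and no reset: what is moved stays moved. The work goes in short steps, Python scripts to look and compute and a tool call to move; the robot and the scene stay as the last step left them, time stands still between calls to the robot, and variables do not carry over. Pictures are saved under pics/ and viewed, about 8 in all and at most 12, crops included, and the job is handed in when it is done.

Besides the shell and the picture viewer there is one more tool, called as name(argument=value, ...) on one line, values as JSON. arm_command: Moves the arm, as the interface text tells. Its arguments: {"type":"object","properties":{"increments":{"type":"array","items":{"type":"array"}},"newtons":{"type":"number"}},"required":["increments"]}

```bash
mkdir -p pics
python3 - <<'E'
from bench import r
import cv2
for n in("side","top"):
    cv2.imwrite(f"pics/{n}0.png",r.grab_frame(n))
    m=r.camera_model(n);print(n,m["camera_matrix"],m["camera_from_world"])
print(r.get_obs())
E
```

```text
side [[373.73468327   0.         315.64332507]
 [  0.         373.73468327 201.85329272]
 [  0.           0.           1.        ]] [[-0.98802345 -0.15256899 -0.02307322  0.61504606]
 [-0.07536043  0.60760012 -0.79065979  0.13972744]
 [ 0.13464946 -0.7794516  -0.61182082  1.1034353 ]
 [ 0.          0.          0.          1.        ]]
top [[440.06905739   0.         314.8349543 ]
 [  0.         440.06905739 201.04300059]
 [  0.           0.           1.        ]] [[-0.01290059 -0.99982951 -0.01321062 -0.01561274]
 [-0.98982085  0.01464192 -0.14156379  0.63546003]
 [ 0.14173309  0.01124989 -0.98984098  1.23526935]
 [ 0.          0.          0.          1.        ]]
{'clock': 0.1, 'joints': array([ 1.14088863,  0.47772569,  0.02237754,  1.55635227, -0.01150134,
        1.1092974 , -0.08309971]), 'qvel': array([ 0.00092641, -0.0016871 , -0.00066594, -0.00216597,  0.00052785,
        0.00152558,  0.00015139]), 'tau': array([ 4.81543088e-03, -5.97754562e+01,  1.61272198e+00, -2.81952578e+01,
        1.25323894e-02,  5.00145456e-03,  3.83899726e-05]), 'tcp_pos': array([ 0.21330177, -0.63987887,  0.24741819]), 'orientation': array([-2.54794109e+00,  1.83636325e+00,  2.22440964e-03]), 'contact_force': array([ 0.49031838,  0.59634464, -0.64799406]), 'moment': array([-0.01199875, -0.02593754,  0.01194544]), 'grip_width': 0.0854076013471277}
```

View pics/side0.png

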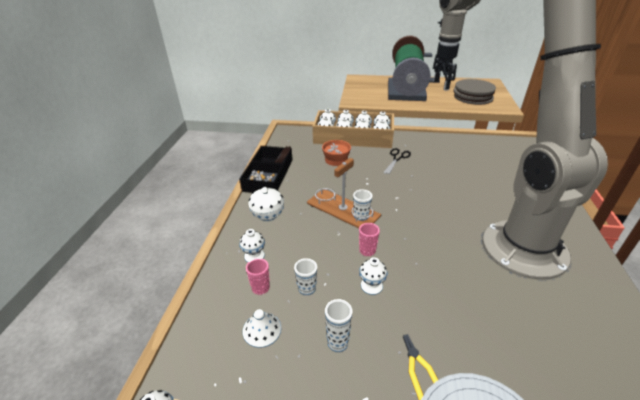

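View pics/top0.png

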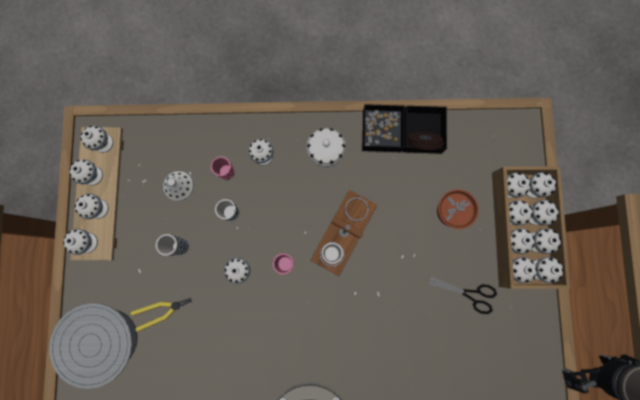

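Side view: the loose beaker is at about (306,276), the tall beaker at (338,325), the near jar at (373,275), and the caddy at about (345,205) with its empty ring at (326,195). Pink look-alikes are at (369,239) and (258,276). Top view: the beaker is at (226,209), and the caddy runs from (332,253, full) to (357,209, empty).

Run:
```python
import cv2
a=cv2.imread("pics/top0.png")[180:290,200:400];cv2.imwrite("pics/topc.png",cv2.resize(a,None,fx=4,fy=4,interpolation=2))
a=cv2.imread("pics/side0.png")[150:300,285:395];cv2.imwrite("pics/sidec.png",cv2.resize(a,None,fx=4,fy=4,interpolation=2))
```

```text
(no output)
```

View pics/topc.png

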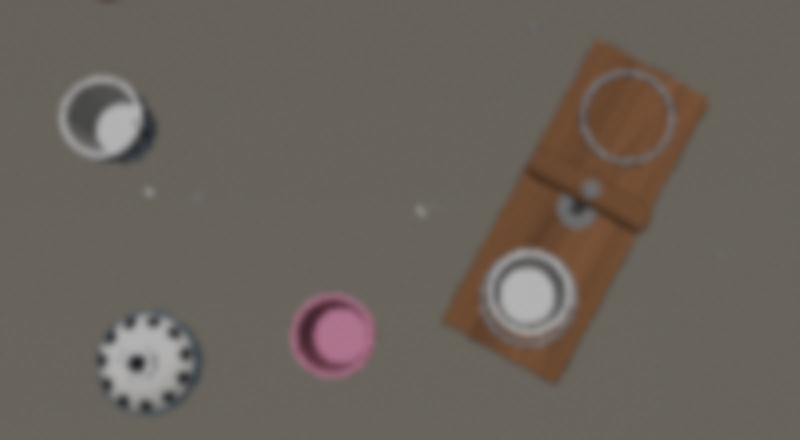

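View pics/sidec.png

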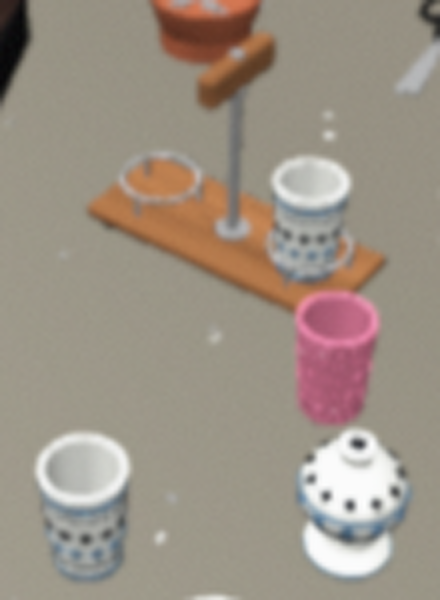

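```bash
cat > h.py <<'E'
from bench import r
import numpy as np
def px(n,c,off):return [(x+.5)/4-.5+o for x,o in zip(c,off)]
T=lambda u,v:px("top",(u,v),(200,180))
S=lambda u,v:px("side",(u,v),(285,150))
def ray(n,p):
    m=r.camera_model(n);M=np.array(m["camera_from_world"]);R,t=M[:3,:3],M[:3,3]
    d=R.T@np.linalg.solve(np.array(m["camera_matrix"]),[*p,1]);return -R.T@t,d
def onz(n,p,z):
    c,d=ray(n,p);return c+d*(z-c[2])/d[2]
def tri(pt,ps):
    A=[];b=[]
    for n,p in(("top",pt),("side",ps)):
        c,d=ray(n,p);d/=np.linalg.norm(d);P=np.eye(3)-np.outer(d,d);A.append(P);b.append(P@c)
    return np.linalg.lstsq(np.vstack(A),np.hstack(b),rcond=None)[0]
E
python3 - <<'E'
from h import *
np.set_printoptions(precision=4,suppress=True)
for k,a,b,z in(("beaker",T(101,117),S(83,470),.085),("ring",T(628,117),S(161,177),.038),("seated",T(529,293),S(312,184),.103),("knob",T(592,187),S(237,54),.189)):
    print(k,onz("top",a,z),onz("side",b,z),tri(a,b))
C=np.array([onz("top",T(*p),.018) for p in((598,40),(708,100),(556,384),(442,322))])
print(C,C.mean(0))
d=(C[0]+C[1]-C[2]-C[3])/2;print(np.linalg.norm(d),np.linalg.norm(C[1]-C[0]),np.arctan2(d[1],d[0]))
for p in((236,270),(283,263),(222,167),(168,244)):print(onz("top",p,.09))
E
```

```text
beaker [0.6109 0.229  0.085 ] [0.6114 0.2307 0.085 ] [0.6114 0.2293 0.0835]
ring [ 0.6113 -0.1458  0.038 ] [ 0.6127 -0.1495  0.038 ] [ 0.6116 -0.1456  0.0409]
seated [ 0.4833 -0.0697  0.103 ] [ 0.4832 -0.0678  0.103 ] [ 0.4833 -0.0698  0.1015]
knob [ 0.5479 -0.109   0.189 ] [ 0.5476 -0.112   0.189 ] [ 0.5475 -0.1089  0.191 ]
[[ 0.6719 -0.1267  0.018 ]
 [ 0.6256 -0.207   0.018 ]
 [ 0.4196 -0.0903  0.018 ]
 [ 0.4652 -0.0081  0.018 ]] [ 0.5456 -0.108   0.018 ]
0.23754567714260247 0.09269083337634795 -0.5183003494039244
[0.4403 0.1945 0.09  ]
[0.4577 0.065  0.09  ]
[0.7305 0.238  0.09  ]
[0.5142 0.3848 0.09  ]
```

arm_command(increments=[[[0.03,0.035,0.005],[0,0,0.115],100],[[0.062,0.072,0.01],[0,0,0.23],100],[[0.093,0.108,0.015],[0,0,0.345],100],[[0.124,0.144,0.02],[0,0,0.46],100],[[0.155,0.18,0.025],[0,0,0.575],100],[[0.186,0.216,0.03],[0,0,0.69],100],[[0.217,0.252,0.035],[0,0,0.805],100],[[0.248,0.288,0.04],[0,0,0.92],100],[[0.279,0.324,0.045],[0,0,1.035],100],[[0.31,0.36,0.05],[0,0,1.15],100]], newtons=30)

```text
clock: 1.1
tcp_pos: [0.5242, -0.2787, 0.2983]
orientation: [3.138, -0.148, -0.001]
contact_force: [1.4, -0.2, -0.6]
grip_width: 0.0854
```

arm_command(increments=[[[0.009,0.05,0],[0,0,0.115],100],[[0.018,0.1,0],[0,0,0.23],100],[[0.027,0.15,0],[0,0,0.345],100],[[0.036,0.2,0],[0,0,0.46],100],[[0.045,0.25,0],[0,0,0.575],100],[[0.054,0.3,0],[0,0,0.69],100],[[0.063,0.35,0],[0,0,0.805],100],[[0.072,0.4,0],[0,0,0.92],100],[[0.08,0.45,0],[0,0,1.035],100],[[0.088,0.498,0],[0,0,1.14],100]])

```text
clock: 2.1
tcp_pos: [0.6106, 0.2135, 0.2979]
orientation: [2.722, 1.568, -0.001]
contact_force: [0.4, -0.1, 0.7]
grip_width: 0.0856
```

arm_command(increments=[[[0,0.011,0],[0,0,0],100],[[0,0.011,-0.04],[0,0,0],100],[[0,0.011,-0.08],[0,0,0],100],[[0,0.011,-0.12],[0,0,0],100],[[0,0.011,-0.15],[0,0,0],100],[[0,0.011,-0.18],[0,0,0],100],[[0,0.011,-0.205],[0,0,0],100],[[0,0.011,-0.222],[0,0,0],100],[[0,0.011,-0.232],[0,0,0],100],[[0,0.011,-0.232],[0,0,0],100]])

```text
clock: 3.1
tcp_pos: [0.61, 0.2224, 0.0652]
orientation: [-2.726, -1.562, 0.003]
contact_force: [-0.6, 0.8, -0.3]
grip_width: 0.0856
```

Run:
```python
from bench import r
import cv2
o=r.get_obs();print(o["joints"],o["tcp_pos"])
a=r.grab_frame("top")[160:260,170:290];b=r.grab_frame("side")[220:320,250:370]
cv2.imwrite("pics/g.png",cv2.resize(cv2.hconcat([a,b]),None,fx=3.3,fy=3.3,interpolation=2))
```

```text
[-0.01254979  0.7279249  -0.61895754  1.71539502  0.52773823  0.87310237
  0.18017828] [0.6100425  0.22241306 0.06521363]
```

View pics/g.png

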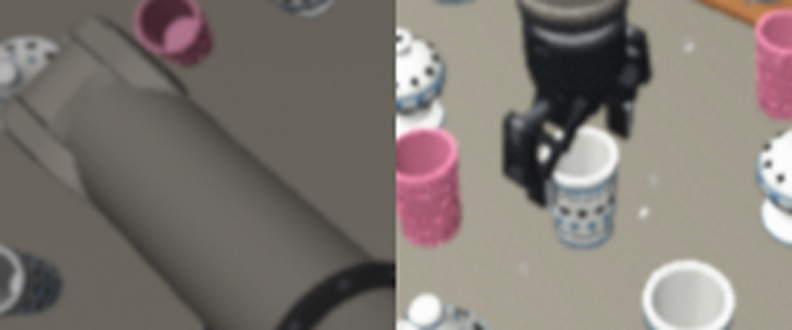

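The gripper straddles the white-and-blue beaker. TCP y is 6 mm short, so I correct that and then close.

arm_command(increments=[[[0.001,0.007,-0.001],[0,0,0],100],[[0.001,0.007,-0.001],[0,0,0],100],[[0.001,0.007,-0.001],[0,0,0],60],[[0.001,0.007,-0.001],[0,0,0],40],[[0.001,0.007,-0.001],[0,0,0],40],[[0.001,0.007,-0.001],[0,0,0],40],[[0.001,0.007,-0.001],[0,0,0],40],[[0.001,0.007,-0.001],[0,0,0],40],[[0.001,0.007,-0.001],[0,0,0],40],[[0.001,0.007,-0.001],[0,0,0],40]], newtons=30)

```text
clock: 4.2
tcp_pos: [0.6119, 0.2299, 0.066]
orientation: [2.725, 1.562, 0.001]
contact_force: [-1.6, -1.5, 6.5]
grip_width: 0.0573
```

arm_command(increments=[[[0,0,0.005],[0,0,0],40],[[0,0,0.015],[0,0,0],40],[[0,0,0.03],[0,0,0],40],[[0,0,0.06],[0,0,0],40],[[0,0,0.09],[0,0,0],40],[[0,0,0.125],[0,0,0],40],[[0,0,0.16],[0,0,0],40],[[0,0,0.195],[0,0,0],40],[[0,0,0.22],[0,0,0],40],[[0,0,0.235],[0,0,0],40]])

```text
clock: 5.2
tcp_pos: [0.6119, 0.2307, 0.3041]
orientation: [2.725, 1.563, 0.006]
contact_force: [0.7, 0.1, -2.2]
grip_width: 0.0572
```

arm_command(increments=[[[0,-0.015,0],[0,0,0],40],[[0,-0.045,0],[0,0,0],40],[[0,-0.085,0],[0,0,0],40],[[0,-0.125,0],[0,0,0],40],[[0,-0.165,0],[0,0,0],40],[[0,-0.205,0],[0,0,0],40],[[0,-0.245,0],[0,0,0],40],[[0,-0.285,0],[0,0,0],40],[[0,-0.32,0],[0,0,0],40],[[0,-0.345,0],[0,0,0],40]])

```text
clock: 6.2
tcp_pos: [0.6097, -0.12, 0.2982]
orientation: [-2.728, -1.556, 0.006]
contact_force: [1.0, 0.0, -2.0]
grip_width: 0.0574
```

arm_command(increments=[[[0,-0.015,0],[0,0,0],40],[[0,-0.025,0],[0,0,0],40],[[0,-0.03,0],[0,0,0],40],[[0,-0.03,0],[0,0,0],40],[[0,-0.03,0],[0,0,0],40]])

```text
clock: 6.7
tcp_pos: [0.6117, -0.1434, 0.3004]
orientation: [-2.723, -1.565, -0.001]
contact_force: [0.4, 0.3, -1.1]
grip_width: 0.0574
```

Run:
```python
from bench import r
import cv2
o=r.get_obs();print(o["joints"],o["tcp_pos"],o["orientation"],o["contact_force"],o["grip_width"])
b=r.grab_frame("side")[90:250,280:420]
cv2.imwrite("pics/t.png",cv2.resize(b,None,fx=4,fy=3.75,interpolation=2) if 0 else cv2.resize(b,None,fx=3.75,fy=3.75,interpolation=2))
```

```text
[ 0.61640869  0.43584871 -0.66578781  1.57730656  0.27996214  1.22590676
  0.94391168] [ 0.61167843 -0.14338141  0.30035316] [-2.72339832e+00 -1.56492714e+00 -7.51411011e-04] [ 0.37499341  0.32802445 -1.05096014] 0.057422275946091006
```

View pics/t.png

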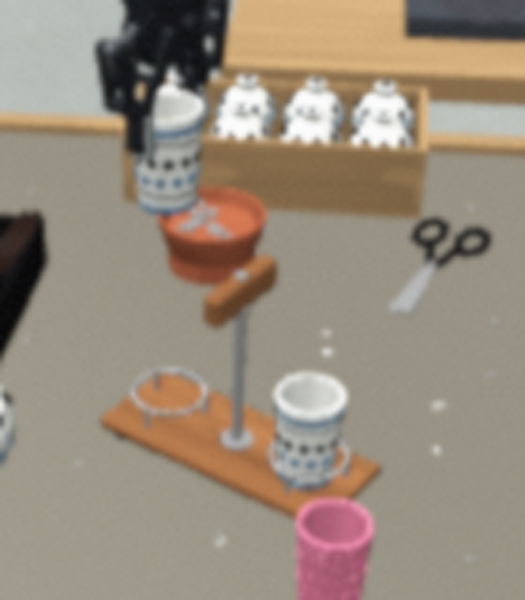

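Run:
```python
from h import *
m=r.camera_model("side");M=np.array(m["camera_from_world"]);K=np.array(m["camera_matrix"])
def pj(P):
    c=K@(M@[*P,1])[:3];return (c[:2]/c[2]-[280,90])*3.75
for x,y in((.6117,-.1434),(.605,-.1434),(.618,-.1434)):print(pj((x,y,.234)),pj((x,y,.319)))
print(pj((.6117,-.1459,.038)),pj((.547,-.108,.175)))
```

```text
[166.62551375 202.72453217] [165.68717273 107.06040157]
[174.6942751  203.16850203] [174.13611318 107.44698157]
[159.04996538 202.30770051] [157.75525161 106.69747772]
[168.86297073 391.92598532] [239.34826249 291.36801669]
```

arm_command(increments=[[[0,-0.0025,-0.01],[0,0,0],40],[[0,-0.0025,-0.03],[0,0,0],40],[[0,-0.0025,-0.06],[0,0,0],40],[[0,-0.0025,-0.09],[0,0,0],40],[[0,-0.0025,-0.12],[0,0,0],40],[[0,-0.0025,-0.145],[0,0,0],40],[[0,-0.0025,-0.16],[0,0,0],40],[[0,-0.0025,-0.17],[0,0,0],40],[[0,-0.0025,-0.175],[0,0,0],40],[[0,-0.0025,-0.175],[0,0,0],40]])

```text
clock: 7.75
tcp_pos: [0.6117, -0.1474, 0.1253]
orientation: [2.725, 1.563, 0.0]
contact_force: [0.2, -0.0, -1.4]
grip_width: 0.0571
```

Run:
```python
from bench import r
import cv2
o=r.get_obs();print(o["tcp_pos"],o["orientation"],o["contact_force"],o["grip_width"])
b=r.grab_frame("side")[130:230,290:390]
cv2.imwrite("pics/u.png",cv2.resize(b,None,fx=6,fy=6,interpolation=2))
```

```text
[ 0.61174983 -0.14741211  0.12534977] [2.72543878e+00 1.56252527e+00 2.95726936e-04] [ 0.18432906 -0.03176464 -1.42445206] 0.057068261998353714
```

View pics/u.png

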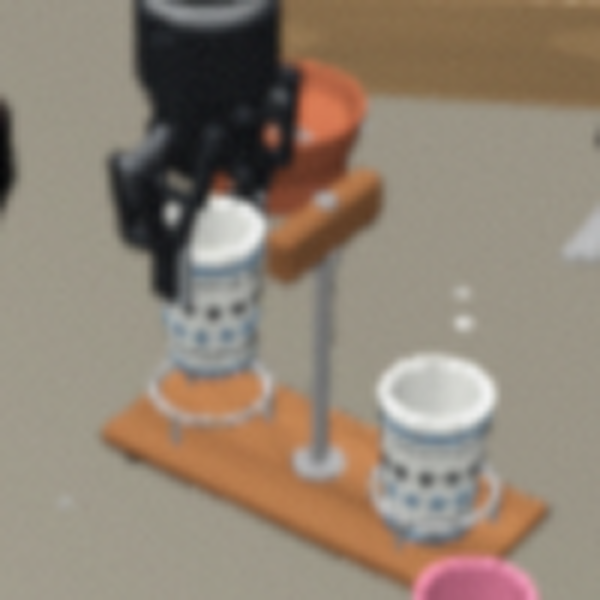

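The beaker hangs upright just above the ring: its base is centred at u≈214 and the ring at u≈211 in the crop. I lower it.

arm_command(increments=[[[0,0.001,-0.005],[0,0,0],40],[[0,0.001,-0.012],[0,0,0],40],[[0,0.001,-0.019],[0,0,0],40],[[0,0.001,-0.026],[0,0,0],40],[[0,0.001,-0.032],[0,0,0],40],[[0,0.001,-0.036],[0,0,0],40],[[0,0.001,-0.038],[0,0,0],40],[[0,0.001,-0.038],[0,0,0],40]])

```text
clock: 8.6
tcp_pos: [0.6114, -0.1465, 0.087]
orientation: [-2.725, -1.562, 0.001]
contact_force: [-0.4, 0.1, -1.2]
grip_width: 0.0575
```

arm_command(increments=[[[0,0,-0.0005],[0,0,0],40],[[0,0,-0.001],[0,0,0],40],[[0,0,-0.0015],[0,0,0],40],[[0,0,-0.002],[0,0,0],40],[[0,0,-0.002],[0,0,0],40]])

```text
clock: 9.1
tcp_pos: [0.6115, -0.1465, 0.0853]
orientation: [-2.726, -1.562, 0.0]
contact_force: [0.7, -1.1, -1.6]
grip_width: 0.0572
```

arm_command(increments=[[[0,0,-0.0005],[0,0,0],40],[[0,0,-0.001],[0,0,0],40],[[0,0,-0.0015],[0,0,0],40],[[0,0,-0.002],[0,0,0],40],[[0,0,-0.002],[0,0,0],40]])

```text
clock: 9.6
tcp_pos: [0.612, -0.1468, 0.0841]
orientation: [2.725, 1.562, 0.001]
contact_force: [-1.7, -0.2, 5.4]
grip_width: 0.0571
```

Contact (+5 N); release.

arm_command(increments=[[[0,0,0],[0,0,0],70],[[0,0,0],[0,0,0],74],[[0,0,0],[0,0,0],80],[[0,0,0],[0,0,0],100],[[0,0,0],[0,0,0],100],[[0,0,0],[0,0,0],100],[[0,0,0],[0,0,0],100]])

```text
clock: 10.3
tcp_pos: [0.6115, -0.1465, 0.0833]
orientation: [-2.726, -1.562, -0.0]
contact_force: [-0.6, 0.0, -0.3]
grip_width: 0.0858
```

arm_command(increments=[[[0,0,0.005],[0,0,0],100],[[0,0,0.015],[0,0,0],100],[[0,0,0.03],[0,0,0],100],[[0,0,0.06],[0,0,0],100],[[0,0,0.1],[0,0,0],100],[[0,0,0.14],[0,0,0],100],[[0,0,0.18],[0,0,0],100],[[0,0,0.21],[0,0,0],100],[[0,0,0.22],[0,0,0],100]])

```text
clock: 11.2
tcp_pos: [0.6132, -0.1461, 0.3089]
orientation: [2.721, 1.56, 0.009]
contact_force: [1.0, 0.3, -0.9]
grip_width: 0.0854
```

Run:
```python
from bench import r
import cv2
o=r.get_obs();print(o["joints"],o["tcp_pos"],o["orientation"],o["contact_force"],o["grip_width"])
b=r.grab_frame("side");cv2.imwrite("pics/side1.png",b);b=b[130:230,290:390]
cv2.imwrite("pics/v.png",cv2.resize(b,None,fx=6,fy=6,interpolation=2))
```

```text
[ 0.62192007  0.42947292 -0.66872849  1.56687981  0.27853745  1.23465453
  0.94809522] [ 0.61316669 -0.14606952  0.30887117] [2.72111068 1.56028836 0.00874429] [ 0.98890305  0.33249747 -0.87967337] 0.08539526071584862
```

View pics/v.png

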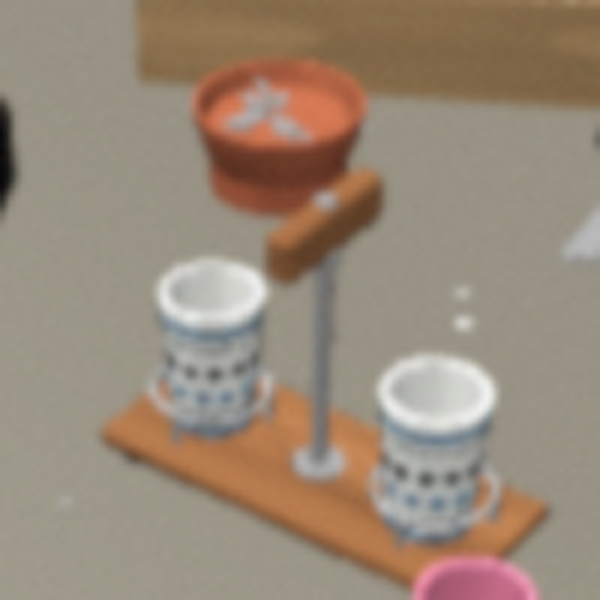

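Both beakers are seated in their rings and upright (rims at (212,290) and (437,393) in the crop), and the crossbar has not moved. Next I turn and line up over the crossbar.

arm_command(increments=[[[-0.007,0.004,0],[0,0,-0.14],100],[[-0.014,0.008,0],[0,0,-0.285],100],[[-0.021,0.012,0],[0,0,-0.43],100],[[-0.028,0.016,0],[0,0,-0.575],100],[[-0.035,0.02,0],[0,0,-0.72],100],[[-0.042,0.024,0],[0,0,-0.865],100],[[-0.049,0.028,0],[0,0,-1.01],100],[[-0.056,0.032,0],[0,0,-1.155],100],[[-0.0645,0.038,0],[0,0,-1.3],100],[[-0.0645,0.038,0],[0,0,-1.445],100]])

```text
clock: 12.25
tcp_pos: [0.5455, -0.1075, 0.3023]
orientation: [3.076, -0.638, -0.004]
contact_force: [-0.0, -0.0, -0.1]
grip_width: 0.0852
```

arm_command(increments=[[[0,0,0],[0,0,-0.07],100],[[0,0,-0.02],[0,0,-0.125],100],[[0,0,-0.05],[0,0,-0.125],100],[[0,0,-0.065],[0,0,-0.125],100],[[0,0,-0.07],[0,0,-0.125],100],[[0,0,-0.07],[0,0,-0.125],100],[[0,0,-0.07],[0,0,-0.125],100]])

```text
clock: 12.95
tcp_pos: [0.5474, -0.1085, 0.2339]
orientation: [-3.032, 0.821, -0.001]
contact_force: [0.1, 0.2, 0.5]
grip_width: 0.0855
```

Run:
```python
from bench import r
import cv2,numpy as np
from scipy.spatial.transform import Rotation as R
o=r.get_obs();print(o["joints"],o["tcp_pos"],o["contact_force"]);X=R.from_rotvec(o["orientation"]).as_matrix();print(X,np.arctan2(X[1,0],X[0,0]))
b=r.grab_frame("side")[120:220,290:390]
cv2.imwrite("pics/w.png",cv2.resize(b,None,fx=6,fy=6,interpolation=2))
```

```text
[ 0.42065653  0.33147553 -0.41473405  1.83205189  0.15552502  1.00907077
 -0.58606956] [ 0.54740888 -0.10849597  0.23387715] [0.12724314 0.16375906 0.49896148]
[[ 8.63297896e-01 -5.04694078e-01  7.94601957e-04]
 [-5.04694249e-01 -8.63298161e-01  1.72215801e-05]
 [ 6.77286778e-04 -4.15898391e-04 -9.99999684e-01]] -0.5290278962941275
```

View pics/w.png

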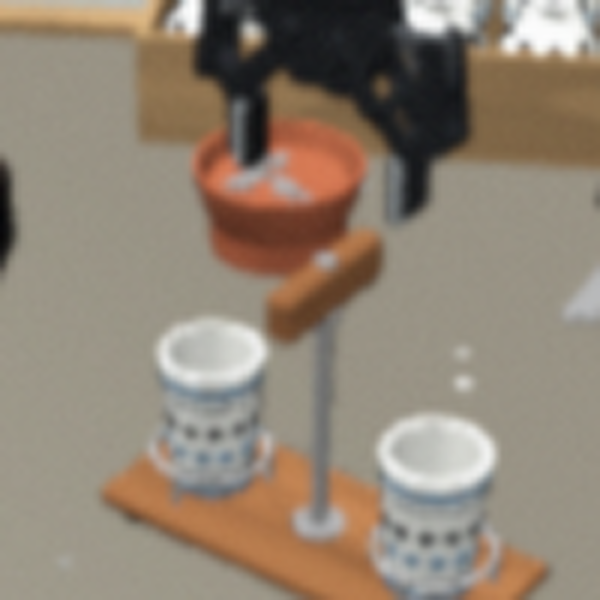

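The jaws straddle the bar evenly (fingers at u≈250 and 405, knob at 326). I descend and close.

arm_command(increments=[[[0,0,-0.01],[0,0,0],100],[[0,0,-0.025],[0,0,0],100],[[0,0,-0.04],[0,0,0],100],[[0,0,-0.052],[0,0,0],80],[[0,0,-0.059],[0,0,0],60],[[0,0,-0.059],[0,0,0],45],[[0,0,-0.059],[0,0,0],35],[[0,0,-0.059],[0,0,0],30],[[0,0,-0.059],[0,0,0],28],[[0,0,-0.059],[0,0,0],26]], newtons=30)

```text
clock: 14.0
tcp_pos: [0.5473, -0.1085, 0.1748]
orientation: [-3.032, 0.821, -0.001]
contact_force: [0.6, -0.3, -0.2]
grip_width: 0.0223
```

arm_command(increments=[[[0,0,0],[0,0,0],24],[[0,0,0],[0,0,0],22],[[0,0,0],[0,0,0],20],[[0,0,0],[0,0,0],18],[[0,0,0],[0,0,0],10],[[0,0,0],[0,0,0],5]])

```text
clock: 14.6
tcp_pos: [0.5467, -0.1081, 0.1744]
orientation: [-3.032, 0.821, 0.001]
contact_force: [-4.9, 2.1, 4.2]
grip_width: 0.0179
```

arm_command(increments=[[[0,0,0],[0,0,0],2],[[0,0,0],[0,0,0],0],[[0,0,0],[0,0,0],0],[[0,0,0],[0,0,0],0]], newtons=90)

```text
clock: 15.0
tcp_pos: [0.547, -0.1081, 0.1745]
orientation: [-3.032, 0.821, 0.0]
contact_force: [-4.4, 2.9, 5.3]
grip_width: 0.0171
```

Gripped at 17–18 mm. Lift gently by 10 cm.

arm_command(increments=[[[0,0,0.002],[0,0,0],0],[[0,0,0.005],[0,0,0],0],[[0,0,0.01],[0,0,0],0],[[0,0,0.016],[0,0,0],0],[[0,0,0.023],[0,0,0],0],[[0,0,0.03],[0,0,0],0],[[0,0,0.037],[0,0,0],0],[[0,0,0.044],[0,0,0],0],[[0,0,0.051],[0,0,0],0],[[0,0,0.058],[0,0,0],0]])

```text
clock: 16.0
tcp_pos: [0.547, -0.1085, 0.2329]
orientation: [3.032, -0.821, 0.0]
contact_force: [-0.7, 0.5, -6.0]
grip_width: 0.0166
```

arm_command(increments=[[[0,0,0.007],[0,0,0],0],[[0,0,0.014],[0,0,0],0],[[0,0,0.021],[0,0,0],0],[[0,0,0.028],[0,0,0],0],[[0,0,0.034],[0,0,0],0],[[0,0,0.039],[0,0,0],0],[[0,0,0.042],[0,0,0],0],[[0,0,0.043],[0,0,0],0],[[0,0,0.043],[0,0,0],0],[[0,0,0.043],[0,0,0],0]])

```text
clock: 17.0
tcp_pos: [0.5469, -0.1085, 0.275]
orientation: [3.032, -0.821, -0.001]
contact_force: [-0.3, 0.3, -6.0]
grip_width: 0.0168
```

arm_command(increments=[[[0,0,0],[0,0,0],0],[[0,0,0],[0,0,0],0],[[0,0,0],[0,0,0],0],[[0,0,0],[0,0,0],0],[[0,0,0],[0,0,0],0],[[0,0,0],[0,0,0],0]])

```text
clock: 17.6
tcp_pos: [0.5471, -0.1085, 0.2753]
orientation: [-3.032, 0.821, 0.0]
contact_force: [-0.3, 0.3, -7.1]
grip_width: 0.0168
```

Run:
```python
from bench import r
import cv2,numpy as np
o=r.get_obs();print(o["tcp_pos"],o["orientation"],o["contact_force"],o["moment"],o["grip_width"],abs(o["qvel"]).max())
f=r.grab_frame("side");cv2.imwrite("pics/x.png",cv2.resize(f[90:230,270:410],None,fx=4,fy=4,interpolation=2))
```

```text
[ 0.54705722 -0.10851776  0.27528906] [-3.03229649e+00  8.21336938e-01  7.16198630e-06] [-0.31517207  0.30375741 -7.08707369] [ 0.02176526 -0.0417039   0.00689306] 0.016845327486541304 0.0014368711157074386
```

View pics/x.png

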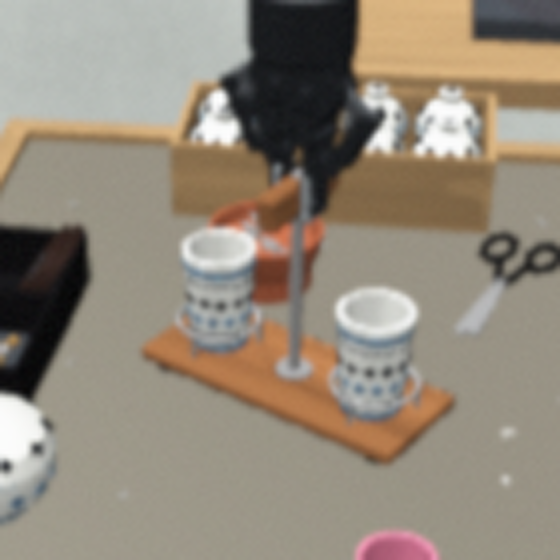

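The caddy is up about 10 cm and level. Both beakers are upright in their rings (rims at (219,247) and (376,312) in the crop), and nothing is touching it. Handing in.

```bash
python3 -c "
from bench import r
print(r.hand_in())"
```

```text
the job is handed in; nothing more can be done
None
```

The loose white-and-blue beaker is in the empty ring and released. The caddy was lifted by its crossbar and was still held there at hand-in, at about 17.6 s of the 51 s allowed.

- **Placing:** I lowered the beaker until I felt about 5 N of contact, then let go. A picture afterwards showed both beakers upright in their rings with the crossbar unmoved.
- **Lift:** The TCP rose from 0.175 to 0.275 m, so the feet should be about 10 cm clear of the bench. The grip width is 17 mm on the 18 mm bar, at 90 N.
- **Still and level:** The load reads 7.1 N against about 6.3 N expected. The moment is below 0.05 N m, and the joints are practically at rest. The last picture shows the caddy level, with both beakers upright and nothing touching it. I judged level by eye and from that low moment, not by measuring the angle.
- **Other pots:** I touched none of the other pots, as far as the pictures and forces show. I did not re-measure their positions at the end.
- **Corrected on the way:** One check disagreed: before the first grasp the TCP was about 6 mm short in y, and I corrected it before closing.

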